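Put the seasonings away in their wooden stands

ROBOT

A 6-joint arm with a two-finger parallel gripper is mounted at the origin on a cart in front of the work surface, level with it; the furniture and walls round the work are solid. World frame = base frame: x ahead of the robot, y to its left, z up, the work surface at z = 0. Lengths are in m, angles in rad, forces in N, time in s.
With the tool pointing down it reaches from about 0.375 to 0.975 m from the base axis. Payload 3.8 kg.
Tool frame: the origin (TCP) lies at the very end of the fingers, on their centre line; the grasp point (between the pads) lies 19 mm behind it (bot.pinch_z is the distance from the TCP to the grasp point, in m); x points along the fingers, y is the direction in which the jaws open and shut, and the axes are right-handed (so a half turn about x gives the same grasp; the last joint's range is limited). The gripper opens to 85 mm and grips with 20 to 120 N. Pads are 22 mm wide; open, the fingers measure 114 mm over their backs; the gripper's body (76 mm by 85 mm) begins 54 mm behind the grasp point. The pads swing forward as they close: fully open they stand 13 mm farther back than shut.
Start: joints at [1.294, 0.264, 1.604, -0, 1.274, -0.037], TCP at [0.16, 0.656, 0.231] pointing down, gripper open.
Joint ranges: [-2.63, 2.63], [-0.94, 2.18], [0.31, 2.57], [-1.31, 4.45], [0, 2.66], [-2.55, 2.55]. Speed limits (rad/s): [2.57, 2.57, 3.14, 3.14, 3.14, 3.14].

INTERFACE

Orientations are given as a rotation vector (axis times angle).
In Python, from workcell import monitor, imaging, finish_job, bot gives the robot as it stands.
- The arm moves only by the tool jog_arm, never from a script. Its argument "rows" is a list of rows, each a list of 7 numbers: the shift along the tool's x, y, z in m, then the turn, a rotation vector about the tool's x, y, z in rad, then the opening in per cent of the stroke, from 0 (shut) to 100 (fully open). A call has 1 to 20 rows; each row is the pose to reach, as a shift and turn from the pose measured when the call began, along the tool's axes at that moment; what a row does not reach only later rows make up. A row lasts 1/10 s, in which the tool goes at most 50 mm and 8.59 degrees, less where a joint would pass 70% of its speed; a pose out of reach is approached as far as the arm can. A call with a gripper value outside its range is refused whole. The fingers move at their own pace and stop on an object; "force" is the grip in N (left out, the last holds). Time passes only in rows, so rows that repeat a pose let the fingers close. It gives the time, the measured TCP pose, the force and the opening at its end, in the units of the state.
- monitor.read_state(): the state, without advancing time (a new reading comes with each control period).
- imaging.read_camera(name): name is "scene" or "top" or "wrist"; returns the picture (480x640x3 uint8, blue, green, red); there is no depth.
- imaging.camera_params(name): a dict with "fx", "fy", "cx", "cy" (pixels), "T" (4x4, takes a point from camera to world coordinates); the wrist camera has in their place "T_tool_cam" (4x4, takes a point from camera to tool coordinates, whose origin is the TCP and whose axes are the tool frame's). Camera axes: x right, y down, z forward; pixel columns grow to the right and rows downward; lengths in m; the calibration is good to about 2 mm. A picture is of the moment at which its call begins: read the wrist's pose just before it. camera_params takes no time and is no camera call.
- finish_job(): hands the job in, once; it reports no verdict.
The state is a dict: "time": time; "q": joint angles; "joint_vel": joint speeds; "joint_torque": joint torques, N m; "tool_pos": TCP position; "tcp_rot": TCP orientation; "wrist_force": force on the tool from outside, world axes, zero at the start; "torque": the same for the moment, N m; "width": opening from 0.0 (shut) to 1.0 (fully open).
Only numpy, scipy, OpenCV 4.12 (cv2) and the standard library are available. Lean on these libraries where they do the work, as an engineer would, in place of code of your own. Each camera call takes 0.05 s, during which the arm holds its last target. There are 200 camera calls.

TASK

Pick out the seasonings and put each one away upright in its wooden stand: the pepper mill in the recess of the round stand, the salt shaker in the recess of the square stand, and the two spice jars in the recesses of the long stand, one in each (either way round). Keep them upright all the way, and leave the lemon and the tealight where they are.

Things in the scene. Friction and masses are not known exactly. Their poses are not given: they have to be found in the camera images.
- pepper_mill: pepper mill: turned brown wood, 170 mm high, round; body 58 mm at its widest with a waist, from 123 to 159 mm up a rounded head 48 mm in diameter (widest about 140 mm up, a good place to grip), on top a small metal button 12 mm wide. About 0.18 kg, loose, starts upright. Origin at the centre of the underside, z up.
- salt_shaker: salt shaker: round, clear body with a dark grey lower part and a light grey domed top with holes, 90 mm high, 44 mm in diameter up to 66 mm, the top narrower (34 mm). About 0.1 kg, loose, starts upright. Origin at the centre of the underside, z up.
- spice_jar_a: one spice jar: clear straight cylinder 41 mm in diameter and 105 mm high with a coloured paper label and a dark screw cap of the same diameter (top 20 mm). Weighs about 0.11 kg, loose, starts upright. Origin at the centre of the underside, z up.
- spice_jar_b: the other spice jar: clear straight cylinder 41 mm in diameter and 105 mm high with a coloured paper label and a dark screw cap of the same diameter (top 20 mm). Weighs about 0.11 kg, loose, starts upright. Origin at the centre of the underside, z up.
- round_stand: round stand, 100 mm in diameter, with one round recess 80 mm in diameter at its centre. Wooden, 14 mm high, fixed to the worktop. The floor of its recess lies 6 mm above the worktop (8 mm below the stand's top). Origin at the centre of the underside, z up.
- square_stand: square stand, 88 x 88 mm, with one round recess 66 mm in diameter at its centre. Wooden, 14 mm high, fixed to the worktop. The floor of its recess lies 6 mm above the worktop (8 mm below the stand's top). Origin at the centre of the underside, z up.
- twin_stand: long stand, 170 mm along its x axis, 86 mm along y, with two round recesses 64 mm in diameter centred at x = -40 mm and x = +40 mm, y = 0 in its frame. Wooden, 14 mm high, fixed to the worktop. The floor of its recesses lies 6 mm above the worktop (8 mm below the stand's top). Origin at the centre of the underside, z up.
- tealight: tealight candle in a thin metal cup, 38 mm in diameter, 15 mm high, loose; a bystander standing among the seasonings. Origin at the centre of the underside, z up.
- lemon: yellow lemon, 83 mm long (along its x axis), 58 mm thick, lying loose; a bystander lying among the seasonings. Origin at the middle of its underside, z up.
Things that resemble listed ones, but are neither listed nor needed, are in the scene too. Leave any blue look-alike of the spice_jar_a alone.

How it is judged:
By the outcome, as a careful person would: the job done as asked, in the order asked, and still so for the second after the job is handed in, with the robot touching nothing.
It also fails if it takes over 115 s, if anything falls off the work surface, if the arm or the gripper's body presses on something with over 40 N, if the wrist force passes 120 N, or if a joint passes its speed limit or range.

## Working session

There is one attempt and no reset: what is moved stays moved. The work goes in short steps, Python scripts to look and compute and a tool call to move; the robot and the scene stay as the last step left them, time stands still between calls to the robot, and variables do not carry over. Pictures are saved under pics/ and viewed, about 12 in all and at most 16, crops included, and the job is handed in when it is done.

Besides the shell and the picture viewer there is one more tool, called after ">>>" by a JSON object that holds its "api" and its "payload". jog_arm: Moves the arm, as the interface text tells. Its arguments: {"type":"object","properties":{"rows":{"type":"array","items":{"type":"array","items":{"type":"number"}}},"force":{"type":"number"}},"required":["rows"]}

```bash
ls; mkdir -p pics; python3 - <<'E'
from workcell import monitor, imaging, bot
import cv2,numpy as np
np.set_printoptions(precision=4,suppress=True)
print(monitor.read_state(), bot.pinch_z)
for n in ("scene","top"):
    cv2.imwrite(f"pics/{n}0.png",imaging.read_camera(n)); print(imaging.camera_params(n))
print(imaging.camera_params("wrist"))
E
```

```text
pics
{'time': 0.0, 'q': array([ 1.2941,  0.2648,  1.6054, -0.    ,  1.2737, -0.0369]), 'joint_vel': array([ 0.0009, -0.0013,  0.0003, -0.0003,  0.0006, -0.0004]), 'joint_torque': array([ -0.0003, -51.5101, -36.7322,  -0.0004,   0.013 ,  -0.    ]), 'tool_pos': array([0.1601, 0.655 , 0.2299]), 'tcp_rot': array([ 0.1865,  1.5629, -0.19  ]), 'wrist_force': array([-0.016 ,  0.2845,  0.425 ]), 'torque': array([-0.0337,  0.0428,  0.0008]), 'width': 1.0028093439972925} 0.0187
{'fx': 538.74655539501, 'fy': 538.74655539501, 'cx': 319.8353767311109, 'cy': 233.1050830561478, 'T': array([[ 0.7508, -0.3454,  0.563 , -0.3057],
       [-0.6601, -0.422 ,  0.6214, -0.837 ],
       [ 0.0229, -0.8382, -0.5449,  0.8455],
       [ 0.    ,  0.    ,  0.    ,  1.    ]])}
{'fx': 518.170493732325, 'fy': 518.170493732325, 'cx': 325.6911848748973, 'cy': 243.47651818473858, 'T': array([[ 0.0274, -0.9967,  0.0768,  0.4173],
       [-0.9996, -0.0271,  0.0044,  0.098 ],
       [-0.0023, -0.0769, -0.997 ,  1.1649],
       [ 0.    ,  0.    ,  0.    ,  1.    ]])}
{'fx': 359.9312320185591, 'fy': 359.9312320185591, 'cx': 317.5104549039126, 'cy': 238.2412025963008, 'T_tool_cam': array([[-0.0007, -0.2929,  0.9562, -0.142 ],
       [ 1.    , -0.001 ,  0.0004, -0.0006],
       [ 0.0008,  0.9562,  0.2929, -0.0742],
       [ 0.    ,  0.    ,  0.    ,  1.    ]])}
```

View pics/scene0.png

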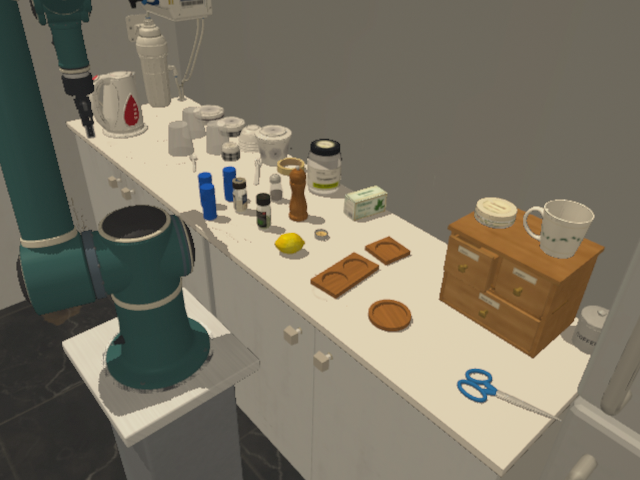

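View pics/top0.png

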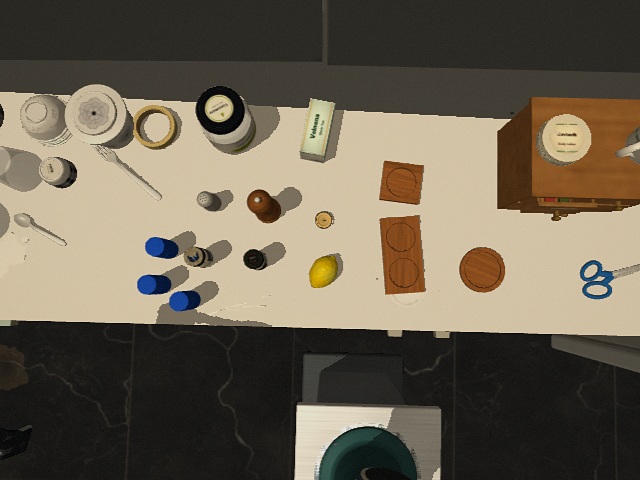

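Two candidates for each spice jar spot: dark-capped jars at top (198,257) and (255,260); possible confusers are the blue cylinders at top (161,247), (153,284), (184,300) and a squat jar at top (57,172). The mill is at (263,205), the shaker at (208,200), the lemon at (323,270) and the tealight at (324,219). Next I'll check this in a close crop.

```bash
python3 - <<'E'
import cv2,numpy as np
s=cv2.imread("pics/scene0.png")[140:260,190:340]; t=cv2.imread("pics/top0.png")[180:315,130:290]
a=cv2.resize(s,None,fx=4.6,fy=4.6,interpolation=cv2.INTER_CUBIC)
cv2.imwrite("pics/crop1.png",a)
b=cv2.resize(t,None,fx=4.4,fy=4.4,interpolation=cv2.INTER_CUBIC)
cv2.imwrite("pics/crop2.png",b)
E
```

```text
(no output)
```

View pics/crop1.png

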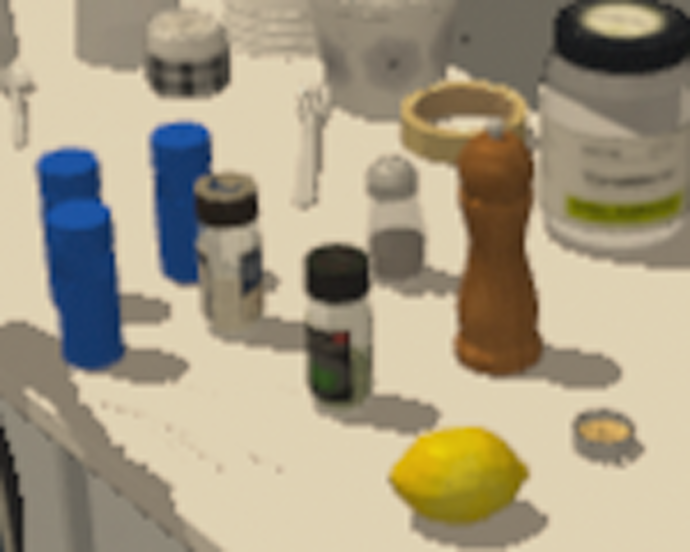

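View pics/crop2.png

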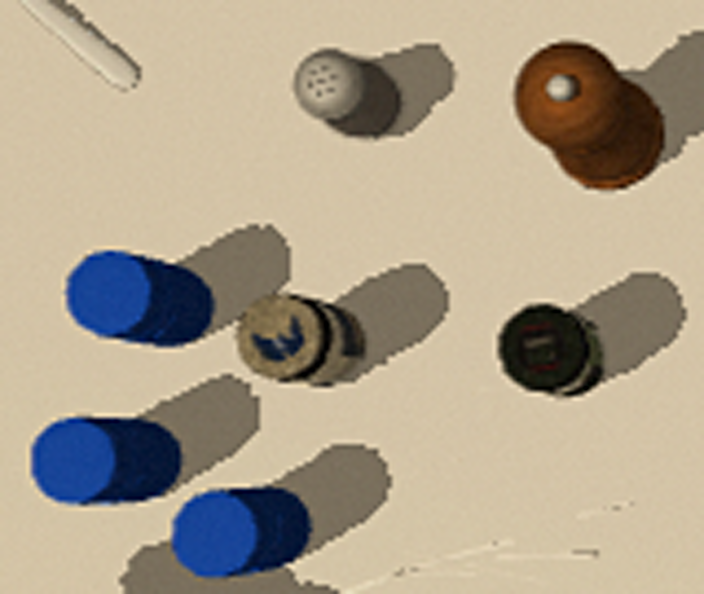

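The crops settle it. The two clear, labelled jars at top (194,257) and (254,259) are the spice jars. The three plain blue cylinders are the look-alikes, and one of them stands close to the left jar. The mill's button is at top (258,200) and the shaker's dome at (205,199).

```bash
cat > h.py <<'E'
from workcell import monitor, imaging, bot
import cv2,numpy as np
from scipy.spatial.transform import Rotation as R
np.set_printoptions(precision=4,suppress=True)
def ray(name,u,v,z,T=None):
    p=imaging.camera_params(name); T=p["T"] if T is None else T
    d=T[:3,:3]@np.array([(u-p["cx"])/p["fx"],(v-p["cy"])/p["fy"],1]); o=T[:3,3]
    return o+d*(z-o[2])/d[2]
def row(pos,yaw):
    """shift+turn in current tool axes to reach TCP pos pointing down, jaw axis at world angle yaw (mod pi)"""
    s=monitor.read_state(); R0=R.from_rotvec(s["tcp_rot"]); best=None
    for y in (yaw,yaw+np.pi):
        yv=np.array([np.cos(y),np.sin(y),0]); x=np.array([0,0,-1.]); M=np.c_[x,yv,np.cross(x,yv)]
        t=(R0.inv()*R.from_matrix(M)).as_rotvec()
        if best is None or np.linalg.norm(t)<np.linalg.norm(best): best=t
    return np.r_[R0.inv().apply(np.array(pos)-s["tool_pos"]),best]
E
python3 - <<'E'
from h import *
for n,u,v,z in [("salt",204.8,199.1,.085),("mill",257.7,199.8,.17),("jarA",193.9,256.8,.105),("jarB",254.1,259.1,.105),("blue1",155,246.8,.105),("blue2",146.6,284.5,.105),("blue3",179.1,301.1,.105),("tea",324,219,.015),("lemon",323,270,.03),("jarbig",222,110,.15)]:
    print(n,ray("top",u,v,z))
im=cv2.imread("pics/top0.png"); hsv=cv2.cvtColor(im,cv2.COLOR_BGR2HSV)
m=cv2.inRange(hsv,(3,90,50),(20,255,230)); m[:,:340]=0; m[:,510:]=0;m[:150]=0
for c in cv2.findContours(m,cv2.RETR_EXTERNAL,cv2.CHAIN_APPROX_NONE)[0]:
    if cv2.contourArea(c)<300: continue
    w=np.array([ray("top",*p[0],.014)[:2] for p in c],np.float32)
    print(cv2.minAreaRect(w*1000))
# scene checks
print("scene mill button",ray("scene",190+495/4.6,140+130/4.6,.17),"jarA",ray("scene",190+228/4.6,140+184/4.6,.105),"jarB",ray("scene",190+337/4.6,140+257/4.6,.105))
s=monitor.read_state(); print(R.from_rotvec(s["tcp_rot"]).as_matrix())
E
```

```text
salt [0.5873 0.3598 0.085 ]
mill [0.5753 0.2366 0.17  ]
jarA [0.4643 0.3719 0.105 ]
jarB [0.4629 0.2484 0.105 ]
blue1 [0.4826 0.4527 0.105 ]
blue2 [0.4051 0.4658 0.105 ]
blue3 [0.3733 0.3978 0.105 ]
tea [0.5607 0.1084 0.015 ]
lemon [0.4464 0.1074 0.03  ]
jarbig [0.7582 0.3177 0.15  ]
((457.81817626953125, -243.8186798095703), (99.84713745117188, 99.74115753173828), 0.055196166038513184)
((486.23193359375, -66.54960632324219), (170.968505859375, 87.79199981689453), 5.515258312225342)
((648.756103515625, -61.911067962646484), (89.78868103027344, 90.95259857177734), 84.34777069091797)
((661.6463623046875, -291.1887512207031), (134.3756561279297, 27.057415008544922), 0.012945616617798805)
scene mill button [0.565  0.2248 0.17  ] jarA [0.4657 0.3737 0.105 ] jarB [0.4629 0.2523 0.105 ]
[[-0.0006  0.2375  0.9714]
 [-0.002   0.9714 -0.2375]
 [-1.     -0.0021 -0.0001]]
```

```bash
python3 - <<'E'
from h import *
print("mill base",ray("top",130+610/4.4,180+140/4.4,.012), "head", ray("top",130+568/4.4,180+94/4.4,.14))
print(row((.52,.25,.32),np.arctan2(.25,.52)), row((.56,.232,.32),np.arctan2(.232,.56)))
E
```

```text
mill base [0.5739 0.233  0.012 ] head [0.577  0.2378 0.14  ]
[-0.0893 -0.3082  0.4458  0.8829  0.0009  0.002 ] [-0.0893 -0.3162  0.4889  0.9383  0.0009  0.0019]
```

>>> {"api": "jog_arm", "payload": {"rows": [[-0.089, 0, 0, 0, 0, 0, 100], [-0.089, -0.08, 0.11, 0.22, 0, 0, 100], [-0.089, -0.15, 0.22, 0.44, 0, 0, 100], [-0.089, -0.23, 0.33, 0.66, 0, 0, 100], [-0.089, -0.308, 0.446, 0.883, 0, 0, 100], [-0.089, -0.308, 0.446, 0.883, 0, 0, 100], [-0.089, -0.308, 0.446, 0.883, 0, 0, 100], [-0.089, -0.308, 0.446, 0.883, 0, 0, 100], [-0.089, -0.308, 0.446, 0.883, 0, 0, 100], [-0.089, -0.308, 0.446, 0.883, 0, 0, 100], [-0.089, -0.308, 0.446, 0.883, 0, 0, 100], [-0.089, -0.308, 0.446, 0.883, 0, 0, 100], [-0.089, -0.308, 0.446, 0.883, 0, 0, 100], [-0.089, -0.308, 0.446, 0.883, 0, 0, 100], [-0.089, -0.308, 0.446, 0.883, 0, 0, 100]]}}

```text
time: 1.6
tool_pos: [0.5195, 0.2506, 0.3192]
tcp_rot: [0.871, 1.389, -0.875]
wrist_force: [0.3, 0.1, -0.8]
width: 0.999
```

```bash
cat >> h.py <<'E'
def wrist(fn):
    s=monitor.read_state(); im=imaging.read_camera("wrist"); cv2.imwrite(fn,im)
    T=np.eye(4); T[:3,:3]=R.from_rotvec(s["tcp_rot"]).as_matrix(); T[:3,3]=s["tool_pos"]
    T=T@imaging.camera_params("wrist")["T_tool_cam"]; np.save(fn+".npy",T); return im,T
E
python3 - <<'E'
from h import *
im,T=wrist("pics/w1.png"); print(T[:3,3],monitor.read_state()["q"])
E
```

```text
[0.4878 0.3175 0.4611] [ 0.4077  0.0373  1.7022 -0.0011  1.4042 -0.0414]
```

View pics/w1.png

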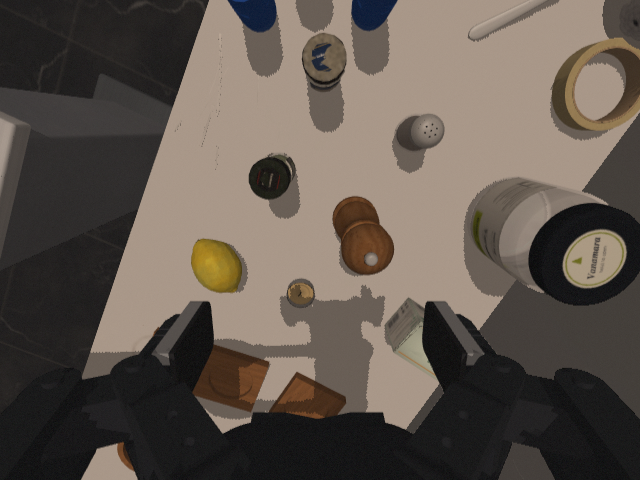

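The wrist view shows the mill's button at (371,259), the shaker's dome at (430,130), and the jar caps at (270,178) and (324,58). I'll compare these with the top camera.

```bash
python3 - <<'E'
from h import *
T=np.load("pics/w1.png.npy")
for n,u,v,z in [("mill",371,259,.168),("millhead",368,248,.14),("millbase",355,212,.012),("salt",430,130,.085),("jarB",269.5,178,.105),("jarA",324.5,58,.105),("tea",301,293,.012)]:
    print(n,ray("wrist",u,v,z,T))
for p in [(.575,.236,.32),(.575,.236,.121)]: print(row(p,np.arctan2(.236,.575)))
E
```

```text
mill [0.5761 0.2394 0.168 ]
millhead [0.5768 0.2404 0.14  ]
millbase [0.5745 0.2453 0.012 ]
salt [0.5894 0.364  0.085 ]
jarB [0.465  0.2542 0.105 ]
jarA [0.4669 0.3739 0.105 ]
tea [0.5601 0.1125 0.012 ]
[-0.0008  0.0436  0.0377  0.0598  0.0011  0.0022]
[0.1982 0.0441 0.0375 0.0598 0.0011 0.0022]
```

>>> {"api": "jog_arm", "payload": {"rows": [[0, 0.045, 0.0365, 0.06, 0.001, 0.002, 100], [0, 0.045, 0.0365, 0.06, 0.001, 0.002, 100], [0.03, 0.045, 0.0365, 0.06, 0.001, 0.002, 100], [0.06, 0.045, 0.0365, 0.06, 0.001, 0.002, 100], [0.09, 0.045, 0.0365, 0.06, 0.001, 0.002, 100], [0.12, 0.045, 0.0365, 0.06, 0.001, 0.002, 100], [0.15, 0.045, 0.0365, 0.06, 0.001, 0.002, 100], [0.175, 0.045, 0.0365, 0.06, 0.001, 0.002, 100], [0.19, 0.045, 0.0365, 0.06, 0.001, 0.002, 100], [0.197, 0.045, 0.0365, 0.06, 0.001, 0.002, 100], [0.197, 0.045, 0.0365, 0.06, 0.001, 0.002, 100], [0.197, 0.045, 0.0365, 0.06, 0.001, 0.002, 60], [0.197, 0.045, 0.0365, 0.06, 0.001, 0.002, 45], [0.197, 0.045, 0.0365, 0.06, 0.001, 0.002, 40], [0.197, 0.045, 0.0365, 0.06, 0.001, 0.002, 40], [0.197, 0.045, 0.0365, 0.06, 0.001, 0.002, 40], [0.197, 0.045, 0.0365, 0.06, 0.001, 0.002, 40], [0.197, 0.045, 0.0365, 0.06, 0.001, 0.002, 40], [0.197, 0.045, 0.0365, 0.06, 0.001, 0.002, 40]], "force": 40}}

```text
time: 3.55
tool_pos: [0.5768, 0.2377, 0.1244]
tcp_rot: [0.92, 1.367, -0.916]
wrist_force: [-0.8, 0.6, 5.9]
width: 0.545
```

>>> {"api": "jog_arm", "payload": {"rows": [[-0.003, 0, 0, 0, 0, 0, 40], [-0.01, 0, 0, 0, 0, 0, 40], [-0.025, 0, 0, 0, 0, 0, 40], [-0.045, 0, 0, 0, 0, 0, 40], [-0.065, 0, 0, 0, 0, 0, 40], [-0.08, 0, 0, 0, 0, 0, 40], [-0.09, 0, 0, 0, 0, 0, 40], [-0.09, 0, 0, 0, 0, 0, 40], [-0.09, 0, 0, 0, 0, 0, 40]]}}

```text
time: 4.45
tool_pos: [0.5762, 0.2375, 0.2141]
tcp_rot: [0.919, 1.367, -0.916]
wrist_force: [0.3, 0.7, -0.7]
width: 0.546
```

```bash
python3 - <<'E'
from h import *
s=monitor.read_state();print(s["wrist_force"],s["width"],s["tool_pos"])
im,T=wrist("pics/w2.png"); cv2.imwrite("pics/s2.png",imaging.read_camera("scene")[100:340,180:460])
for p in [(.458,-.244,.2144)]: print(row(p,np.arctan2(-.244,.458)))
E
```

```text
[ 0.3261  0.6889 -0.6519] 0.5464732839918783 [0.5762 0.2375 0.2141]
[-0.0016 -0.2915  0.4006  0.8787 -0.0002 -0.0008]
```

View pics/s2.png

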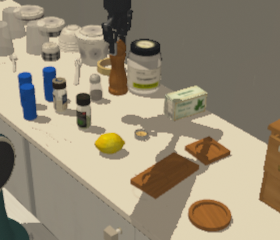

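The mill is lifted, upright, at crop (119,75), and clear of its neighbours. Now I'll carry it to the round stand.

>>> {"api": "jog_arm", "payload": {"rows": [[0, -0.006, 0.008, 0.018, 0, 0, 40], [0, -0.02, 0.028, 0.06, 0, 0, 40], [0, -0.038, 0.052, 0.115, 0, 0, 40], [0, -0.058, 0.08, 0.175, 0, 0, 40], [0, -0.08, 0.11, 0.24, 0, 0, 40], [0, -0.102, 0.14, 0.307, 0, 0, 40], [0, -0.124, 0.17, 0.373, 0, 0, 40], [0, -0.146, 0.2, 0.44, 0, 0, 40], [0, -0.167, 0.23, 0.505, 0, 0, 40], [0, -0.189, 0.26, 0.57, 0, 0, 40], [0, -0.211, 0.29, 0.636, 0, 0, 40], [0, -0.233, 0.32, 0.702, 0, 0, 40], [0, -0.251, 0.345, 0.757, 0, 0, 40], [0, -0.268, 0.368, 0.807, 0, 0, 40], [0, -0.281, 0.386, 0.847, 0, 0, 40], [0, -0.288, 0.396, 0.869, 0, 0, 40], [0, -0.2915, 0.4006, 0.879, 0, 0, 40], [0, -0.2915, 0.4006, 0.879, 0, 0, 40], [0, -0.2915, 0.4006, 0.879, 0, 0, 40]]}}

```text
time: 6.45
tool_pos: [0.4579, -0.2432, 0.2126]
tcp_rot: [1.561, 0.937, -1.559]
wrist_force: [-0.3, 0.3, -1.2]
width: 0.54
```

```bash
python3 - <<'E'
from h import *
s=monitor.read_state();print(s["wrist_force"],s["width"],s["tool_pos"])
print(row((.458,-.244,.1305),np.arctan2(-.244,.458)))
a=imaging.read_camera("scene")[220:350,330:450]; a=cv2.resize(a,None,fx=4,fy=4)
b=imaging.read_camera("top")[180:310,420:530];b=cv2.resize(b,None,fx=2.8,fy=4)
cv2.imwrite("pics/s3.png",np.hstack([a,b]))
E
```

```text
[-0.3442  0.3293 -1.158 ] 0.5398241716576827 [ 0.4579 -0.2432  0.2126]
[ 0.0821  0.0004  0.0007  0.0003 -0.001   0.    ]
```

View pics/s3.png

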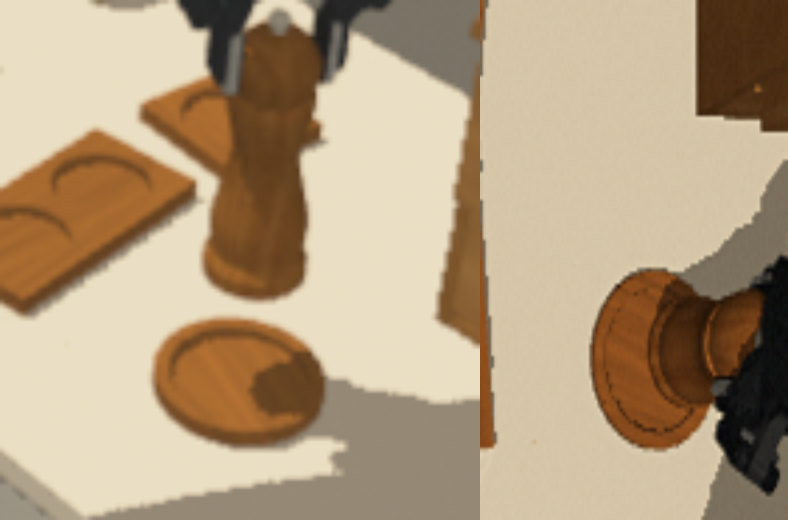

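The mill hangs upright over the round stand (its lean in the crop is only perspective). Next I'll lower it.

>>> {"api": "jog_arm", "payload": {"rows": [[0.01, 0, 0.001, 0, 0, 0, 40], [0.03, 0, 0.001, 0, 0, 0, 40], [0.05, 0, 0.001, 0, 0, 0, 40], [0.065, 0, 0.001, 0, 0, 0, 40], [0.074, 0, 0.001, 0, 0, 0, 40], [0.078, 0, 0.001, 0, 0, 0, 40], [0.081, 0, 0.001, 0, 0, 0, 40], [0.082, 0, 0.001, 0, 0, 0, 40], [0.083, 0, 0.001, 0, 0, 0, 40], [0.083, 0, 0.001, 0, 0, 0, 40]]}}

```text
time: 7.55
tool_pos: [0.4583, -0.2442, 0.1305]
tcp_rot: [1.56, 0.936, -1.558]
wrist_force: [-0.8, -0.4, -1.5]
width: 0.546
```

>>> {"api": "jog_arm", "payload": {"rows": [[0.001, 0, 0, 0, 0, 0, 40], [0.0015, 0, 0, 0, 0, 0, 40], [0.002, 0, 0, 0, 0, 0, 40], [0.002, 0, 0, 0, 0, 0, 40]]}}

```text
time: 7.95
tool_pos: [0.4589, -0.2444, 0.1303]
tcp_rot: [1.561, 0.935, -1.556]
wrist_force: [-2.2, 2.6, 8.3]
width: 0.54
```

Contact with the floor (8 N). Now I'll release slowly and go up.

>>> {"api": "jog_arm", "payload": {"rows": [[0, 0, 0, 0, 0, 0, 58], [0, 0, 0, 0, 0, 0, 64], [0, 0, 0, 0, 0, 0, 72], [0, 0, 0, 0, 0, 0, 85], [0, 0, 0, 0, 0, 0, 100], [0, 0, 0, 0, 0, 0, 100], [0, 0, 0, 0, 0, 0, 100], [-0.02, 0, 0, 0, 0, 0, 100], [-0.05, 0, 0, 0, 0, 0, 100], [-0.09, 0, 0, 0, 0, 0, 100], [-0.13, 0, 0, 0, 0, 0, 100], [-0.15, 0, 0, 0, 0, 0, 100], [-0.15, 0, 0, 0, 0, 0, 100]]}}

```text
time: 9.25
tool_pos: [0.4605, -0.2455, 0.2849]
tcp_rot: [1.563, 0.927, -1.551]
wrist_force: [0.4, 0.0, 0.3]
width: 0.999
```

```bash
python3 - <<'E'
from h import *
s=monitor.read_state();print(s["wrist_force"],s["width"],s["tool_pos"])
print(row((.588,.362,.24),np.arctan2(.362,.588)))
E
```

```text
[0.3534 0.0102 0.3257] 0.9989539401315018 [ 0.4605 -0.2455  0.2849]
[ 0.0434 -0.1731 -0.5963 -1.0405  0.0053 -0.0106]
```

>>> {"api": "jog_arm", "payload": {"rows": [[0, -0.012, -0.04, -0.07, 0, 0, 100], [0, -0.025, -0.085, -0.15, 0, 0, 100], [0, -0.173, -0.596, -1.04, 0.005, -0.011, 100], [0, -0.173, -0.596, -1.04, 0.005, -0.011, 100], [0, -0.173, -0.596, -1.04, 0.005, -0.011, 100], [0, -0.173, -0.596, -1.04, 0.005, -0.011, 100], [0, -0.173, -0.596, -1.04, 0.005, -0.011, 100], [0, -0.173, -0.596, -1.04, 0.005, -0.011, 100], [0, -0.173, -0.596, -1.04, 0.005, -0.011, 100], [0, -0.173, -0.596, -1.04, 0.005, -0.011, 100], [0, -0.173, -0.596, -1.04, 0.005, -0.011, 100], [0, -0.173, -0.596, -1.04, 0.005, -0.011, 100], [0, -0.173, -0.596, -1.04, 0.005, -0.011, 100], [0, -0.173, -0.596, -1.04, 0.005, -0.011, 100], [0, -0.173, -0.596, -1.04, 0.005, -0.011, 100], [0.04, -0.173, -0.596, -1.04, 0.005, -0.011, 100], [0.04, -0.173, -0.596, -1.04, 0.005, -0.011, 100], [0.04, -0.173, -0.596, -1.04, 0.005, -0.011, 100]]}}

```text
time: 11.05
tool_pos: [0.5869, 0.3596, 0.2418]
tcp_rot: [0.792, 1.423, -0.799]
wrist_force: [0.7, 1.1, 0.4]
width: 1.003
```

```bash
python3 - <<'E'
from h import *
im,T=wrist("pics/w4.png")
s=monitor.read_state();print(s["wrist_force"],s["width"],s["tool_pos"],T)
print(row((.588,.362,.032),np.arctan2(.362,.588)))
t=imaging.read_camera("top")[210:320,440:530]
cv2.imwrite("pics/v4.png",np.hstack([im[:,:],cv2.resize(t,(150,184),interpolation=cv2.INTER_CUBIC)[np.minimum(np.arange(480),183)]]))
E
```

```text
[0.3949 0.0134 0.5547] 0.9965704554616984 [0.5879 0.3604 0.2437] [[ 0.853   0.5001  0.1492  0.5488]
 [ 0.5218 -0.8151 -0.2517  0.423 ]
 [-0.0043  0.2926 -0.9562  0.3838]
 [ 0.      0.      0.      1.    ]]
[ 0.2117  0.0012 -0.0014 -0.0019  0.0002  0.0012]
```

View pics/v4.png

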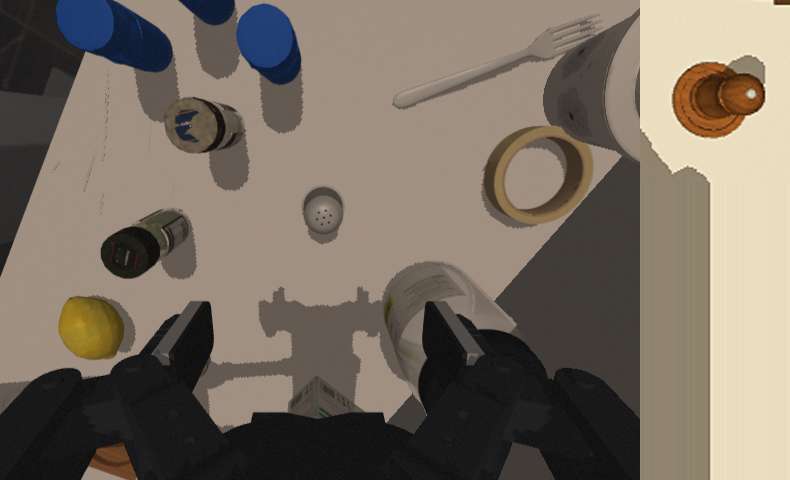

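The mill stands in the round stand. The shaker's dome is at wrist pixel (323,217), midway between the fingers.

```bash
python3 - <<'E'
from h import *
T=np.load("pics/w4.png.npy"); 
p=ray("wrist",323,217,.088,T); print(p, ray("wrist",203,122,.105,T),ray("wrist",137,248,.105,T))
for u,v in ((113,17),(209,-5),(268,35)): print(u,v,ray("wrist",u,v,.105,T))
print(row((p[0],p[1]-.001,.033),np.arctan2(.362,.588)))
E
```

```text
[0.5892 0.3636 0.088 ] [0.4735 0.382  0.105 ] [0.4707 0.2653 0.105 ]
113 17 [0.3908 0.4114 0.105 ]
209 -5 [0.441  0.4573 0.105 ]
268 35 [0.4865 0.457  0.105 ]
[ 0.2119  0.0012 -0.0011 -0.0016  0.0002 -0.001 ]
```

>>> {"api": "jog_arm", "payload": {"rows": [[0.03, 0.001, -0.001, 0, 0, 0, 100], [0.06, 0.001, -0.001, 0, 0, 0, 100], [0.09, 0.001, -0.001, 0, 0, 0, 100], [0.12, 0.001, -0.001, 0, 0, 0, 100], [0.15, 0.001, -0.001, 0, 0, 0, 100], [0.18, 0.001, -0.001, 0, 0, 0, 100], [0.2, 0.001, -0.001, 0, 0, 0, 100], [0.208, 0.001, -0.001, 0, 0, 0, 100], [0.21, 0.001, -0.001, 0, 0, 0, 100], [0.21, 0.001, -0.001, 0, 0, 0, 60], [0.21, 0.001, -0.001, 0, 0, 0, 45], [0.21, 0.001, -0.001, 0, 0, 0, 40], [0.21, 0.001, -0.001, 0, 0, 0, 40], [0.21, 0.001, -0.001, 0, 0, 0, 40], [0.21, 0.001, -0.001, 0, 0, 0, 40], [0.21, 0.001, -0.001, 0, 0, 0, 40], [0.21, 0.001, -0.001, 0, 0, 0, 40]], "force": 35}}

```text
time: 12.85
tool_pos: [0.59, 0.3628, 0.0369]
tcp_rot: [0.797, 1.419, -0.793]
wrist_force: [-1.8, -0.5, 6.0]
width: 0.437
```

A width of 0.437 (37 mm) is less than the 44 mm body, so the pads are probably on the shoulder. I'll regrip lower.

>>> {"api": "jog_arm", "payload": {"rows": [[0, 0, 0, 0, 0, 0, 55], [0, 0, 0, 0, 0, 0, 75], [0, 0, 0, 0, 0, 0, 90], [0, 0, 0, 0, 0, 0, 90], [0.005, 0, 0, 0, 0, 0, 90], [0.01, 0, 0, 0, 0, 0, 90], [0.013, 0, 0, 0, 0, 0, 90], [0.013, 0, 0, 0, 0, 0, 90], [0.013, 0, 0, 0, 0, 0, 60], [0.013, 0, 0, 0, 0, 0, 45], [0.013, 0, 0, 0, 0, 0, 40], [0.013, 0, 0, 0, 0, 0, 40], [0.013, 0, 0, 0, 0, 0, 40], [0.013, 0, 0, 0, 0, 0, 40], [0.013, 0, 0, 0, 0, 0, 40]]}}

```text
time: 14.35
tool_pos: [0.5904, 0.3629, 0.0246]
tcp_rot: [0.797, 1.418, -0.792]
wrist_force: [-0.3, -1.1, 4.1]
width: 0.473
```

```bash
python3 - <<'E'
from h import *
s=monitor.read_state();print(s["wrist_force"],s["width"],s["tool_pos"])
a=imaging.read_camera("scene")[140:240,210:330]; cv2.imwrite("pics/s5.png",cv2.resize(a,None,fx=5,fy=5,interpolation=cv2.INTER_CUBIC))
E
```

```text
[-0.3454 -1.1404  4.0897] 0.4725018944042382 [0.5904 0.3629 0.0246]
```

View pics/s5.png

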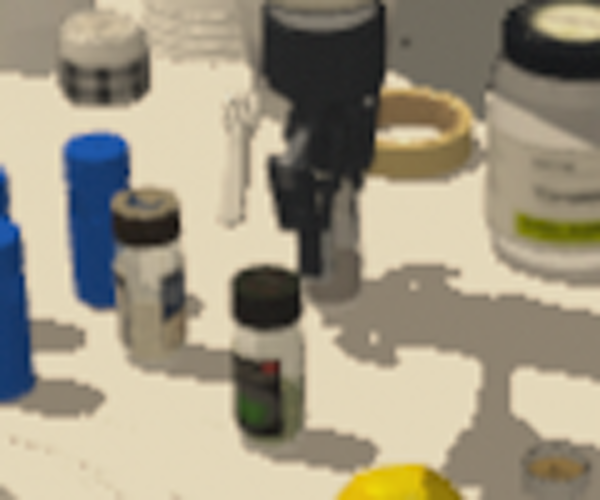

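The grip on the shaker's body is upright, with the fingers clear of the jars. Lift.

>>> {"api": "jog_arm", "payload": {"rows": [[-0.003, 0, 0, 0, 0, 0, 40], [-0.01, 0, 0, 0, 0, 0, 40], [-0.025, 0, 0, 0, 0, 0, 40], [-0.045, 0, 0, 0, 0, 0, 40], [-0.065, 0, 0, 0, 0, 0, 40], [-0.085, 0, 0, 0, 0, 0, 40], [-0.1, 0, 0, 0, 0, 0, 40], [-0.11, 0, 0, 0, 0, 0, 40], [-0.11, 0, 0, 0, 0, 0, 40], [-0.11, 0, 0, 0, 0, 0, 40]]}}

```text
time: 15.4
tool_pos: [0.5897, 0.3626, 0.1343]
tcp_rot: [0.797, 1.418, -0.793]
wrist_force: [0.6, -0.5, -0.4]
width: 0.469
```

```bash
python3 - <<'E'
from h import *
s=monitor.read_state();print(s["wrist_force"],s["width"],s["tool_pos"],s["q"])
print(row((.649,-.062,.1346),np.arctan2(-.062,.649)))
E
```

```text
[ 0.6189 -0.4661 -0.4245] 0.4686720332735653 [0.5897 0.3626 0.1343] [ 0.5156  0.3631  1.6595 -0.0005  1.1155 -0.0345]
[-0.0007 -0.1715  0.3929  0.6456 -0.0005 -0.0035]
```

>>> {"api": "jog_arm", "payload": {"rows": [[0, -0.004, 0.01, 0.016, 0, 0, 40], [0, -0.013, 0.03, 0.049, 0, 0, 40], [0, -0.024, 0.055, 0.09, 0, 0, 40], [0, -0.036, 0.082, 0.135, 0, 0, 40], [0, -0.048, 0.11, 0.181, 0, 0, 40], [0, -0.06, 0.138, 0.227, 0, 0, 40], [0, -0.072, 0.166, 0.273, 0, 0, 40], [0, -0.085, 0.194, 0.319, 0, 0, 40], [0, -0.097, 0.222, 0.365, 0, 0, 40], [0, -0.109, 0.25, 0.411, 0, 0, 40], [0, -0.121, 0.278, 0.457, 0, 0, 40], [0, -0.133, 0.305, 0.501, 0, 0, 40], [0, -0.145, 0.332, 0.545, 0, 0, 40], [0, -0.156, 0.357, 0.587, 0, 0, 40], [0, -0.165, 0.377, 0.619, 0, 0, 40], [0, -0.17, 0.389, 0.639, 0, 0, 40], [0, -0.1715, 0.393, 0.6456, 0, 0, 40], [0, -0.1715, 0.393, 0.6456, 0, 0, 40], [0, -0.1715, 0.393, 0.6456, 0, 0, 40]]}}

```text
time: 17.3
tool_pos: [0.6487, -0.0612, 0.1335]
tcp_rot: [1.281, 1.163, -1.276]
wrist_force: [-0.0, 0.3, -1.7]
width: 0.472
```

```bash
python3 - <<'E'
from h import *
s=monitor.read_state();print(s["wrist_force"],s["width"],s["tool_pos"],s["q"])
print(row((.649,-.062,.0306),np.arctan2(-.062,.649)))
a=imaging.read_camera("scene")[180:300,320:440]; cv2.imwrite("pics/s6.png",cv2.resize(a,None,fx=4.5,fy=4.5,interpolation=cv2.INTER_CUBIC))
E
```

```text
[-0.0245  0.3295 -1.6787] 0.47190188832623525 [ 0.6487 -0.0612  0.1335] [-0.1335  0.2927  1.7543  0.0025  1.0923 -0.04  ]
[ 0.1029  0.0001  0.001   0.0006 -0.0021 -0.0024]
```

View pics/s6.png

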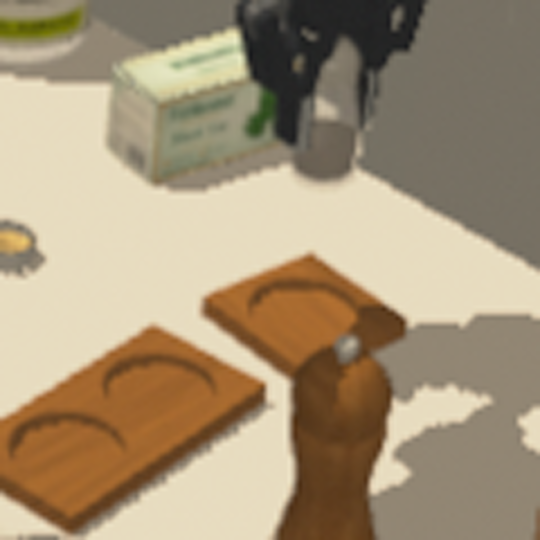

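The shaker is held upright, and the square stand is free below it. Lower.

>>> {"api": "jog_arm", "payload": {"rows": [[0.01, 0, 0.001, 0, -0.002, -0.002, 40], [0.03, 0, 0.001, 0, -0.002, -0.002, 40], [0.05, 0, 0.001, 0, -0.002, -0.002, 40], [0.07, 0, 0.001, 0, -0.002, -0.002, 40], [0.085, 0, 0.001, 0, -0.002, -0.002, 40], [0.095, 0, 0.001, 0, -0.002, -0.002, 40], [0.1, 0, 0.001, 0, -0.002, -0.002, 40], [0.102, 0, 0.001, 0, -0.002, -0.002, 40], [0.1035, 0, 0.001, 0, -0.002, -0.002, 40], [0.1045, 0, 0.001, 0, -0.002, -0.002, 40], [0.1045, 0, 0.001, 0, -0.002, -0.002, 40]]}}

```text
time: 18.45
tool_pos: [0.6498, -0.062, 0.0306]
tcp_rot: [1.279, 1.161, -1.277]
wrist_force: [-1.7, 0.5, 4.1]
width: 0.468
```

>>> {"api": "jog_arm", "payload": {"rows": [[0, 0, 0, 0, 0, 0, 52], [0, 0, 0, 0, 0, 0, 58], [0, 0, 0, 0, 0, 0, 68], [0, 0, 0, 0, 0, 0, 80], [0, 0, 0, 0, 0, 0, 90], [0, 0, 0, 0, 0, 0, 90], [-0.02, 0, 0, 0, 0, 0, 90], [-0.05, 0, 0, 0, 0, 0, 90], [-0.09, 0, 0, 0, 0, 0, 90], [-0.13, 0, 0, 0, 0, 0, 90], [-0.17, 0, 0, 0, 0, 0, 90], [-0.21, 0, 0, 0, 0, 0, 90], [-0.21, 0, 0, 0, 0, 0, 90]]}}

```text
time: 19.75
tool_pos: [0.6535, -0.0625, 0.2492]
tcp_rot: [1.285, 1.15, -1.267]
wrist_force: [0.1, -0.2, -0.0]
width: 0.9
```

```bash
python3 - <<'E'
from h import *
s=monitor.read_state();print(s["width"],s["tool_pos"])
y=np.radians(95)
for p in ((.464,.2515,.235),): print(row(p,np.arctan2(.2515,.464)),row(p,y))
E
```

```text
0.8995668127673916 [ 0.6535 -0.0625  0.2492]
[ 0.0105 -0.2184 -0.2948 -0.591   0.0053 -0.0152] [ 0.0105 -0.2184 -0.2948  1.3892 -0.0105 -0.0137]
```

>>> {"api": "jog_arm", "payload": {"rows": [[0, -0.02, -0.03, -0.06, 0, 0, 90], [0, -0.218, -0.295, -0.591, 0.005, -0.015, 90], [0, -0.218, -0.295, -0.591, 0.005, -0.015, 90], [0, -0.218, -0.295, -0.591, 0.005, -0.015, 90], [0, -0.218, -0.295, -0.591, 0.005, -0.015, 90], [0, -0.218, -0.295, -0.591, 0.005, -0.015, 90], [0, -0.218, -0.295, -0.591, 0.005, -0.015, 90], [0, -0.218, -0.295, -0.591, 0.005, -0.015, 90], [0, -0.218, -0.295, -0.591, 0.005, -0.015, 90], [0, -0.218, -0.295, -0.591, 0.005, -0.015, 90], [0, -0.218, -0.295, -0.591, 0.005, -0.015, 90], [0, -0.218, -0.295, -0.591, 0.005, -0.015, 90]]}}

```text
time: 20.95
tool_pos: [0.4649, 0.2507, 0.2453]
tcp_rot: [0.837, 1.403, -0.838]
wrist_force: [0.1, 0.5, -0.2]
width: 0.902
```

```bash
python3 - <<'E'
from h import *
im,T=wrist("pics/w7.png")
s=monitor.read_state();print(s["width"],s["tool_pos"])
print(row((.464,.2515,.052),np.arctan2(.2515,.464)))
E
```

```text
0.8978151882832416 [0.4649 0.2507 0.2454]
[ 0.1934 -0.0004 -0.0013 -0.0018  0.0006  0.    ]
```

View pics/w7.png

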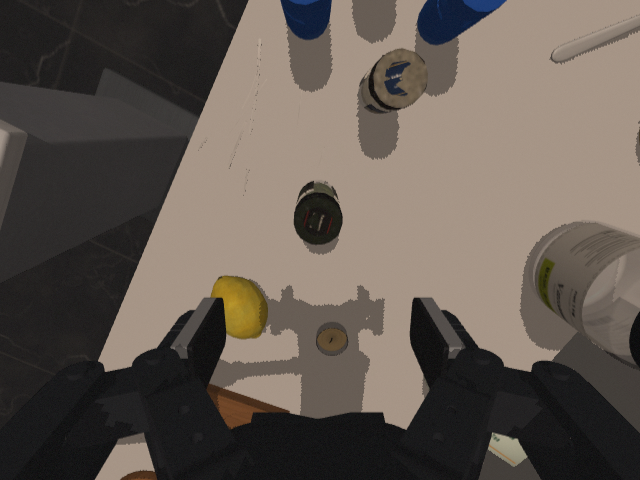

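Jar B's cap is centred at (319,219), between the fingers. Jar A's cap is at (399,79).

```bash
python3 - <<'E'
from h import *
T=np.load("pics/w7.png.npy")
print(ray("wrist",319,219,.105,T),ray("wrist",399,79,.105,T))
E
```

```text
[0.4642 0.2546 0.105 ] [0.4656 0.3735 0.105 ]
```

>>> {"api": "jog_arm", "payload": {"rows": [[0.03, 0, -0.001, 0, 0, 0, 100], [0.06, 0, -0.001, 0, 0, 0, 100], [0.09, 0, -0.001, 0, 0, 0, 100], [0.11, 0, -0.001, 0, 0, 0, 100], [0.11, 0, -0.001, 0, 0, 0, 100]]}}

```text
time: 21.5
tool_pos: [0.4623, 0.2493, 0.1317]
tcp_rot: [0.834, 1.407, -0.844]
wrist_force: [0.1, -0.9, 0.2]
width: 1.0
```

>>> {"api": "jog_arm", "payload": {"rows": [[0.0, 0.003, -0.002, 0, 0, 0, 100], [0.02, 0.003, -0.002, 0, 0, 0, 100], [0.04, 0.003, -0.002, 0, 0, 0, 100], [0.06, 0.003, -0.002, 0, 0, 0, 100], [0.074, 0.003, -0.002, 0, 0, 0, 100], [0.08, 0.003, -0.002, 0, 0, 0, 100], [0.08, 0.003, -0.002, 0, 0, 0, 100], [0.08, 0.003, -0.002, 0, 0, 0, 60], [0.08, 0.003, -0.002, 0, 0, 0, 45], [0.08, 0.003, -0.002, 0, 0, 0, 35], [0.08, 0.003, -0.002, 0, 0, 0, 33], [0.08, 0.003, -0.002, 0, 0, 0, 33], [0.08, 0.003, -0.002, 0, 0, 0, 33], [0.08, 0.003, -0.002, 0, 0, 0, 33], [0.08, 0.003, -0.002, 0, 0, 0, 33]]}}

```text
time: 23.0
tool_pos: [0.4642, 0.2526, 0.0527]
tcp_rot: [0.835, 1.406, -0.843]
wrist_force: [-1.2, 0.6, 5.0]
width: 0.469
```

>>> {"api": "jog_arm", "payload": {"rows": [[-0.003, 0, 0, 0, 0, 0, 33], [-0.01, 0, 0, 0, 0, 0, 33], [-0.025, 0, 0, 0, 0, 0, 33], [-0.045, 0, 0, 0, 0, 0, 33], [-0.065, 0, 0, 0, 0, 0, 33], [-0.085, 0, 0, 0, 0, 0, 33], [-0.1, 0, 0, 0, 0, 0, 33], [-0.11, 0, 0, 0, 0, 0, 33], [-0.11, 0, 0, 0, 0, 0, 33], [-0.11, 0, 0, 0, 0, 0, 33]]}}

```text
time: 24.0
tool_pos: [0.4645, 0.2528, 0.1624]
tcp_rot: [0.835, 1.406, -0.844]
wrist_force: [0.6, 0.0, -0.7]
width: 0.47
```

```bash
python3 - <<'E'
from h import *
s=monitor.read_state();print(s["wrist_force"],s["width"],s["tool_pos"])
print(row((.526,-.063,s["tool_pos"][2]),np.arctan2(-.063,.526)))
E
```

```text
[ 0.5644  0.0368 -0.7071] 0.4695154874672072 [0.4645 0.2528 0.1624]
[ 0.0007 -0.0953  0.3073  0.6124  0.0022  0.0059]
```

>>> {"api": "jog_arm", "payload": {"rows": [[0, -0.003, 0.009, 0.018, 0, 0, 33], [0, -0.009, 0.028, 0.056, 0, 0.001, 33], [0, -0.016, 0.051, 0.102, 0, 0.001, 33], [0, -0.024, 0.077, 0.153, 0, 0.001, 33], [0, -0.032, 0.103, 0.205, 0.001, 0.002, 33], [0, -0.04, 0.129, 0.257, 0.001, 0.002, 33], [0, -0.048, 0.155, 0.309, 0.001, 0.003, 33], [0, -0.056, 0.181, 0.361, 0.001, 0.003, 33], [0, -0.064, 0.207, 0.413, 0.001, 0.004, 33], [0, -0.072, 0.233, 0.464, 0.002, 0.004, 33], [0, -0.08, 0.258, 0.514, 0.002, 0.005, 33], [0, -0.087, 0.28, 0.558, 0.002, 0.005, 33], [0, -0.092, 0.297, 0.592, 0.002, 0.006, 33], [0, -0.0945, 0.305, 0.608, 0.002, 0.006, 33], [0, -0.0953, 0.3073, 0.6124, 0.002, 0.006, 33], [0, -0.0953, 0.3073, 0.6124, 0.002, 0.006, 33], [0, -0.0953, 0.3073, 0.6124, 0.002, 0.006, 33]]}}

```text
time: 25.7
tool_pos: [0.5257, -0.0624, 0.1628]
tcp_rot: [1.296, 1.151, -1.296]
wrist_force: [0.1, 0.6, -1.1]
width: 0.471
```

```bash
python3 - <<'E'
from h import *
s=monitor.read_state();print(s["wrist_force"],s["width"],s["tool_pos"])
print(row((.526,-.063,.0587),np.arctan2(-.063,.526)))
a=imaging.read_camera("scene")[180:330,300:440]; cv2.imwrite("pics/s8.png",cv2.resize(a,None,fx=4,fy=4,interpolation=cv2.INTER_CUBIC))
E
```

```text
[ 0.1431  0.6377 -1.148 ] 0.47121496818746844 [ 0.5257 -0.0624  0.1628]
[ 0.1041  0.0005  0.0006  0.0008 -0.0002  0.0006]
```

View pics/s8.png

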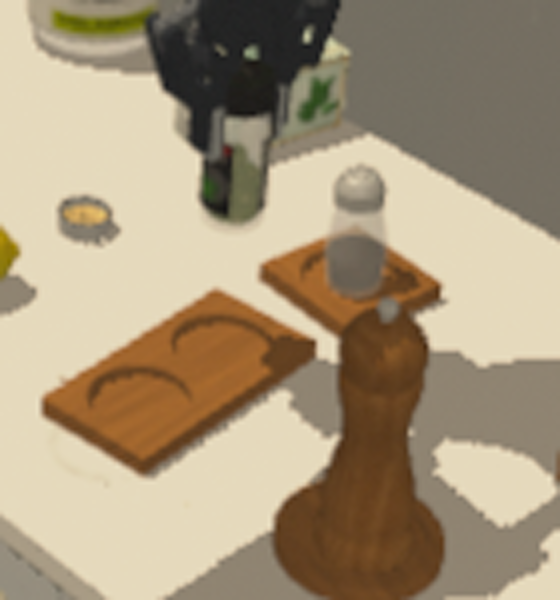

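The mill and the shaker stand in their recesses. Jar B hangs upright over the far recess of the long stand. Lower.

>>> {"api": "jog_arm", "payload": {"rows": [[0.01, 0, 0.0005, 0, 0, 0, 33], [0.03, 0, 0.0005, 0, 0, 0, 33], [0.05, 0, 0.0005, 0, 0, 0, 33], [0.07, 0, 0.0005, 0, 0, 0, 33], [0.085, 0, 0.0005, 0, 0, 0, 33], [0.095, 0, 0.0005, 0, 0, 0, 33], [0.1, 0, 0.0005, 0, 0, 0, 33], [0.1025, 0, 0.0005, 0, 0, 0, 33], [0.1045, 0, 0.0005, 0, 0, 0, 33], [0.1055, 0, 0.0005, 0, 0, 0, 33], [0.1055, 0, 0.0005, 0, 0, 0, 33]]}}

```text
time: 26.85
tool_pos: [0.5264, -0.0628, 0.0587]
tcp_rot: [1.296, 1.15, -1.295]
wrist_force: [-1.2, 1.2, 5.0]
width: 0.469
```

>>> {"api": "jog_arm", "payload": {"rows": [[0, 0, 0, 0, 0, 0, 51], [0, 0, 0, 0, 0, 0, 57], [0, 0, 0, 0, 0, 0, 67], [0, 0, 0, 0, 0, 0, 80], [0, 0, 0, 0, 0, 0, 80], [0, 0, 0, 0, 0, 0, 80], [-0.02, 0, 0, 0, 0, 0, 80], [-0.05, 0, 0, 0, 0, 0, 90], [-0.09, 0, 0, 0, 0, 0, 90], [-0.13, 0, 0, 0, 0, 0, 90], [-0.17, 0, 0, 0, 0, 0, 90], [-0.185, 0, 0, 0, 0, 0, 90], [-0.185, 0, 0, 0, 0, 0, 90]]}}

```text
time: 28.15
tool_pos: [0.5281, -0.0632, 0.2467]
tcp_rot: [1.299, 1.145, -1.291]
wrist_force: [0.2, -0.3, -0.3]
width: 0.903
```

```bash
python3 - <<'E'
from h import *
s=monitor.read_state();print(s["width"],s["tool_pos"])
print(row((.4655,.373,.243),np.arctan2(.373,.4655)))
E
```

```text
0.9027642996977737 [ 0.5281 -0.0632  0.2467]
[ 0.0028 -0.1136 -0.4257 -0.7937  0.0031 -0.0068]
```

>>> {"api": "jog_arm", "payload": {"rows": [[0, -0.01, -0.04, -0.06, 0, 0, 100], [0, -0.114, -0.426, -0.642, 0.003, -0.007, 100], [0, -0.114, -0.426, -0.642, 0.003, -0.007, 100], [0, -0.114, -0.426, -0.642, 0.003, -0.007, 100], [0, -0.114, -0.426, -0.642, 0.003, -0.007, 100], [0, -0.114, -0.426, -0.642, 0.003, -0.007, 100], [0, -0.114, -0.426, -0.642, 0.003, -0.007, 100], [0, -0.114, -0.426, -0.642, 0.003, -0.007, 100], [0, -0.114, -0.426, -0.642, 0.003, -0.007, 100], [0, -0.114, -0.426, -0.642, 0.003, -0.007, 100], [0, -0.114, -0.426, -0.642, 0.003, -0.007, 100], [0, -0.114, -0.426, -0.642, 0.003, -0.007, 100], [0, -0.114, -0.426, -0.642, 0.003, -0.007, 100], [0, -0.114, -0.426, -0.642, 0.003, -0.007, 100]]}}

```text
time: 29.55
tool_pos: [0.4655, 0.3719, 0.2456]
tcp_rot: [0.817, 1.412, -0.817]
wrist_force: [0.3, 0.9, 0.0]
width: 1.0
```

```bash
python3 - <<'E'
from h import *
im,T=wrist("pics/w9.png")
s=monitor.read_state();print(s["width"],s["tool_pos"])
print(row((.4655,.374,.057),np.radians(30)))
E
```

```text
0.9996051856671475 [0.4656 0.3721 0.2459]
[ 0.1889  0.0009 -0.0017 -0.0017 -0.0003 -0.0001]
```

View pics/w9.png

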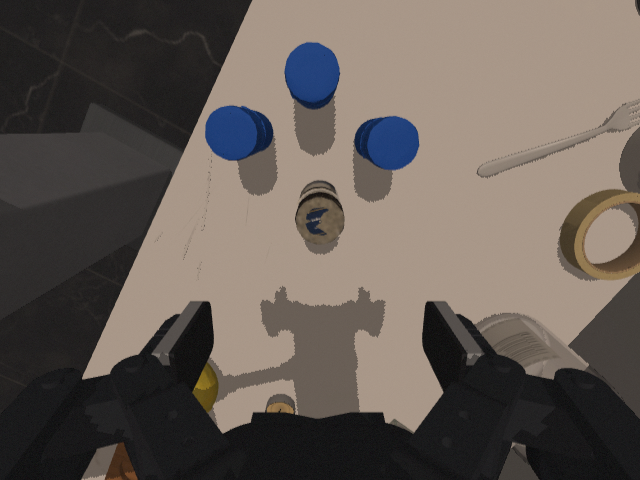

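Jar A's cap is at (320,219), centred between the fingers. The blue tops look larger, so I'll triangulate blue (389,142) for height clearance.

```bash
python3 - <<'E'
from h import *
T=np.load("pics/w9.png.npy")
print(ray("wrist",320,219,.105,T))
for z in (.1,.11,.12,.13,.14):
    print(z,ray("wrist",391,142,z,T)[:2],ray("top",155,246.8,z)[:2],ray("wrist",233,133,z,T)[:2],ray("top",179.1,301.1,z)[:2])
E
```

```text
[0.4654 0.3762 0.105 ]
0.1 [0.483  0.4555] [0.4829 0.4544] [0.3743 0.4007] [0.3731 0.3992]
0.11 [0.4812 0.4548] [0.4823 0.451 ] [0.3762 0.402 ] [0.3735 0.3964]
0.12 [0.4793 0.4541] [0.4817 0.4477] [0.3781 0.4032] [0.3739 0.3935]
0.13 [0.4774 0.4534] [0.4811 0.4443] [0.38   0.4044] [0.3743 0.3907]
0.14 [0.4755 0.4527] [0.4805 0.441 ] [0.3819 0.4056] [0.3747 0.3879]
```

The blue tops are at about 0.10 m and the gripper body stays at 0.13 m, so it is clear. Descend and grip.

>>> {"api": "jog_arm", "payload": {"rows": [[0.03, 0.001, -0.002, 0, 0, 0, 100], [0.06, 0.001, -0.002, 0, 0, 0, 100], [0.09, 0.001, -0.002, 0, 0, 0, 100], [0.12, 0.001, -0.002, 0, 0, 0, 100], [0.145, 0.001, -0.002, 0, 0, 0, 100], [0.165, 0.001, -0.002, 0, 0, 0, 100], [0.18, 0.001, -0.002, 0, 0, 0, 100], [0.188, 0.001, -0.002, 0, 0, 0, 100], [0.188, 0.001, -0.002, 0, 0, 0, 100], [0.188, 0.001, -0.002, 0, 0, 0, 60], [0.188, 0.001, -0.002, 0, 0, 0, 45], [0.188, 0.001, -0.002, 0, 0, 0, 35], [0.188, 0.001, -0.002, 0, 0, 0, 33], [0.188, 0.001, -0.002, 0, 0, 0, 33], [0.188, 0.001, -0.002, 0, 0, 0, 33], [0.188, 0.001, -0.002, 0, 0, 0, 33], [0.188, 0.001, -0.002, 0, 0, 0, 33]]}}

```text
time: 31.3
tool_pos: [0.4661, 0.3749, 0.0592]
tcp_rot: [0.818, 1.411, -0.815]
wrist_force: [-0.5, 0.0, 5.4]
width: 0.466
```

>>> {"api": "jog_arm", "payload": {"rows": [[-0.003, 0, 0, 0, 0, 0, 33], [-0.01, 0, 0, 0, 0, 0, 33], [-0.025, 0, 0, 0, 0, 0, 33], [-0.045, 0, 0, 0, 0, 0, 33], [-0.065, 0, 0, 0, 0, 0, 33], [-0.085, 0, 0, 0, 0, 0, 33], [-0.1, 0, 0, 0, 0, 0, 33], [-0.11, 0, 0, 0, 0, 0, 33], [-0.11, 0, 0, 0, 0, 0, 33], [-0.11, 0, 0, 0, 0, 0, 33]]}}

```text
time: 32.3
tool_pos: [0.4658, 0.3746, 0.1688]
tcp_rot: [0.818, 1.412, -0.815]
wrist_force: [0.9, 0.1, -1.1]
width: 0.467
```

```bash
python3 - <<'E'
from h import *
s=monitor.read_state();print(s["wrist_force"],s["width"],s["tool_pos"],s["q"])
for yd in (-8,50,95): print(row((.446,-.0704,s["tool_pos"][2]),np.radians(yd)))
# placed jar B: cap pixels in top view
a=imaging.read_camera("top")
cv2.imwrite("pics/t10.png",a)
E
```

```text
[ 0.9271  0.0957 -1.1377] 0.4671964622912357 [0.4658 0.3746 0.1688] [0.6355 0.1647 1.842  0.0004 1.1333 0.1133]
[-0.0006 -0.239   0.3759  0.6616 -0.001  -0.0013]
[-0.0006 -0.239   0.3759 -0.3506 -0.0002 -0.0016]
[-0.0006 -0.239   0.3759 -1.136   0.0004 -0.0017]
```

>>> {"api": "jog_arm", "payload": {"rows": [[0, -0.005, 0.008, -0.007, 0, 0, 33], [0, -0.016, 0.025, -0.023, 0, 0, 33], [0, -0.03, 0.047, -0.044, 0, 0, 33], [0, -0.045, 0.071, -0.066, 0, 0, 33], [0, -0.061, 0.096, -0.089, 0, 0, 33], [0, -0.077, 0.121, -0.112, 0, 0, 33], [0, -0.093, 0.146, -0.136, 0, 0, 33], [0, -0.109, 0.171, -0.159, 0, 0, 33], [0, -0.125, 0.196, -0.182, 0, 0, 33], [0, -0.141, 0.221, -0.206, 0, 0, 33], [0, -0.156, 0.246, -0.229, 0, 0, 33], [0, -0.172, 0.271, -0.252, 0, 0, 33], [0, -0.188, 0.296, -0.276, 0, 0, 33], [0, -0.203, 0.319, -0.297, 0, -0.001, 33], [0, -0.217, 0.341, -0.318, 0, -0.001, 33], [0, -0.228, 0.359, -0.335, 0, -0.001, 33], [0, -0.236, 0.371, -0.346, 0, -0.002, 33], [0, -0.239, 0.376, -0.351, 0, -0.002, 33], [0, -0.239, 0.376, -0.351, 0, -0.002, 33], [0, -0.239, 0.376, -0.351, 0, -0.002, 33]]}}

```text
time: 34.35
tool_pos: [0.4453, -0.0704, 0.1675]
tcp_rot: [0.546, 1.503, -0.547]
wrist_force: [0.9, -0.4, -1.3]
width: 0.47
```

```bash
python3 - <<'E'
from h import *
s=monitor.read_state();print(s["wrist_force"],s["width"],s["tool_pos"],s["q"])
print(row((.446,-.0704,.0652),np.radians(50)))
a=imaging.read_camera("scene")[190:340,300:440]; a=cv2.resize(a,(373,400),interpolation=cv2.INTER_CUBIC)
b=imaging.read_camera("top")[150:310,360:520]; b=cv2.resize(b,(400,400),interpolation=cv2.INTER_CUBIC)
cv2.imwrite("pics/s10.png",np.hstack([a,b]))
E
```

```text
[ 0.8552 -0.4016 -1.2592] 0.4697534978936988 [ 0.4453 -0.0704  0.1675] [-0.2115 -0.1164  2.1325 -0.0008  1.1278 -1.0839]
[ 0.1023  0.0006  0.0007  0.0001 -0.0017  0.0017]
```

View pics/s10.png

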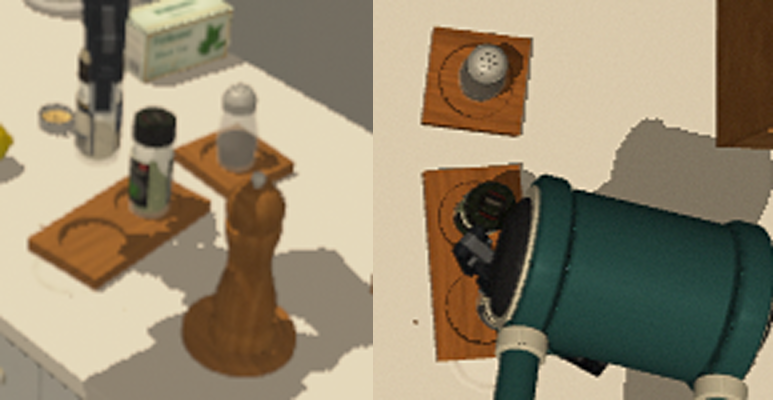

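Jar B stands in the far recess and the shaker and mill in theirs. Jar A hangs over the near recess, clear of jar B. Lower.

>>> {"api": "jog_arm", "payload": {"rows": [[0.01, 0.0005, 0.0005, 0, 0, 0, 33], [0.03, 0.0005, 0.0005, 0, 0, 0, 33], [0.05, 0.0005, 0.0005, 0, 0, 0, 33], [0.07, 0.0005, 0.0005, 0, 0, 0, 33], [0.085, 0.0005, 0.0005, 0, 0, 0, 33], [0.094, 0.0005, 0.0005, 0, 0, 0, 33], [0.099, 0.0005, 0.0005, 0, 0, 0, 33], [0.101, 0.0005, 0.0005, 0, 0, 0, 33], [0.103, 0.0005, 0.0005, 0, 0, 0, 33], [0.104, 0.0005, 0.0005, 0, 0, 0, 33], [0.104, 0.0005, 0.0005, 0, 0, 0, 33]]}}

```text
time: 35.55
tool_pos: [0.4468, -0.0703, 0.0652]
tcp_rot: [0.545, 1.501, -0.546]
wrist_force: [-2.6, 0.0, 4.7]
width: 0.471
```

>>> {"api": "jog_arm", "payload": {"rows": [[0, 0, 0, 0, 0, 0, 51], [0, 0, 0, 0, 0, 0, 56], [0, 0, 0, 0, 0, 0, 63], [0, 0, 0, 0, 0, 0, 70], [0, 0, 0, 0, 0, 0, 70], [0, 0, 0, 0, 0, 0, 70], [-0.02, 0, 0, 0, 0, 0, 70], [-0.05, 0, 0, 0, 0, 0, 70], [-0.09, 0, 0, 0, 0, 0, 70], [-0.13, 0, 0, 0, 0, 0, 70], [-0.16, 0, 0, 0, 0, 0, 70], [-0.16, 0, 0, 0, 0, 0, 70]]}}

```text
time: 36.75
tool_pos: [0.4504, -0.0709, 0.2308]
tcp_rot: [0.545, 1.491, -0.544]
wrist_force: [0.1, -1.1, 0.8]
width: 0.701
```

```bash
python3 - <<'E'
from h import *
s=monitor.read_state();print(s["tool_pos"])
print(row((.45,.20,s["tool_pos"][2]),np.radians(50)))
E
```

```text
[ 0.4504 -0.0709  0.2308]
[-0.0008  0.2075 -0.1742  0.0011  0.009  -0.0038]
```

Moving aside to clear the top view.

>>> {"api": "jog_arm", "payload": {"rows": [[0, 0.0, 0.0, 0, 0, 0, 70], [0, 0.2, -0.17, 0, 0, 0, 70], [0, 0.2, -0.17, 0, 0, 0, 70], [0, 0.2, -0.17, 0, 0, 0, 70], [0, 0.2, -0.17, 0, 0, 0, 70], [0, 0.2, -0.17, 0, 0, 0, 70], [0, 0.2, -0.17, 0, 0, 0, 70], [0, 0.2, -0.17, 0, 0, 0, 70], [0, 0.2, -0.17, 0, 0, 0, 70]]}}

```text
time: 37.65
tool_pos: [0.4477, 0.1908, 0.2287]
tcp_rot: [0.543, 1.493, -0.546]
wrist_force: [-0.1, -0.7, 0.2]
width: 0.702
```

```bash
python3 - <<'E'
from h import *
a=imaging.read_camera("scene")[190:340,270:440]; a=cv2.resize(a,(400,353),interpolation=cv2.INTER_CUBIC)
b=imaging.read_camera("top")[150:300,300:520]; b=cv2.resize(b,(400,273),interpolation=cv2.INTER_CUBIC)
b=np.vstack([b,np.zeros((80,400,3),np.uint8)])
cv2.imwrite("pics/s11.png",np.hstack([a,b]))
E
```

```text
(no output)
```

View pics/s11.png

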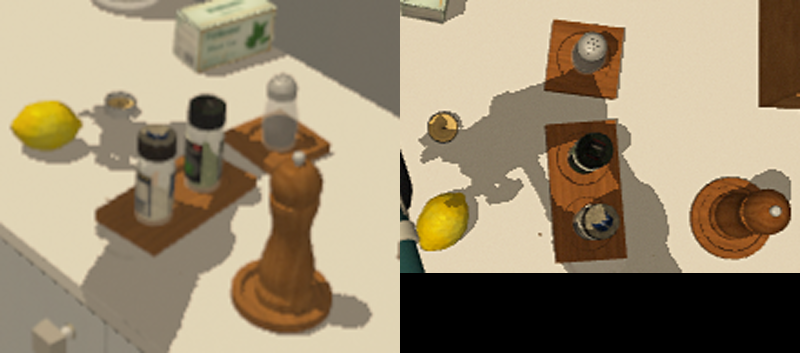

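All four stand upright in their recesses. The lemon and the tealight are where they were, and the robot touches nothing. Handing in.

```bash
python3 -c "
from workcell import finish_job; print(finish_job())"
```

```text
the job is handed in; nothing more can be done
None
```

I put the pepper mill in the round stand, then the salt shaker in the square stand, then one spice jar in each recess of the long stand. The job was handed in at about 38 s of the 115 s allowed.

- **Last pictures:** in the final scene and top views all four stand upright in their recesses. The lemon and tealight look unmoved by eye; I did not measure them again. I never touched the blue look-alikes.
- **Forces:** every placing ended in light contact with the recess floor, 4 to 8 N. The gripper was open and about 0.23 m up when I handed in.
- **What went wrong or disagreed:** my first grip on the shaker was too high (width reading too small), so I opened and gripped it again lower before lifting. The camera position estimates mostly differed by a few millimetres. The scene view put the mill about 10 mm off, so I used the top and wrist views for it.

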